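Clear the coffee grinder, fit its bayonet lid and hold it at the pulse mark

ROBOT

A 7-joint arm with a two-finger parallel gripper is mounted at the origin on the work surface. World frame = base frame: x ahead of the robot, y to its left, z up, the work surface at z = 0. Lengths are in m, angles in rad, forces in N, time in s.
With the tool pointing down it reaches from about 0.425 to 1.025 m from the base axis. Payload 9.4 kg.
Tool frame: the origin (TCP) lies midway between the tips of the shut fingers; the grasp point (between the pads) lies 19 mm behind it (env.grip_depth is the distance from the TCP to the grasp point, in m); z points along the fingers, y is the line along which they close (so a half turn about z gives the same grasp; the last joint's range is limited). The gripper opens to 85 mm and grips with 20 to 120 N. Pads are 22 mm wide; open, the fingers measure 114 mm over their backs; the gripper's body (76 mm by 85 mm) begins 54 mm behind the grasp point. The pads swing forward as they close: fully open they stand 13 mm farther back than shut.
Start: joints at [1.162, 0.599, -0.003, 1.599, 0.002, 0.943, -0.08], TCP at [0.236, -0.685, 0.231] pointing down, gripper open.
Joint ranges: [-2.57, 2.57], [-0.35, 1.97], [-1.29, 1.29], [0.11, 2.56], [-1.05, 4.19], [0.11, 1.86], [-2.63, 2.63]. Speed limits (rad/s): [2.22, 2.22, 3.01, 3.01, 3.14, 3.14, 3.14].

INTERFACE

Orientations are given as a rotation vector (axis times angle).
In Python, from plant import env, vision gives the robot as it stands. The module is installed in compiled form; this text tells all that it offers. Calls block until the motion is done:
- env.move_pose(position, orientation): joint-space move of the TCP to a pose.
- env.move_straight(position, vel=0.15, ori=None, f_stop=None): straight line of the TCP; ori=None keeps the orientation; vel is the mean speed in m/s. With f_stop (N) it stops when the force on the tool has changed by that much, and returns True; else False.
- env.set_joints(angles): joint-space move.
- env.set_gripper(opening, grasp_force=None): opening from 0.0 (shut) to 1.0 (fully open); grasp_force is the grip in N (None keeps the last); returns when the fingers have stopped.
- env.wait(seconds).
- env.ik(position, orientation): joint angles nearest the present ones, or None.
- env.get_obs(): the state.
- vision.read_camera(name): name is "side" or "top" or "wrist"; returns (picture, depth): 480x640x3 uint8, red, green, blue; 480x640 float32, m along the optical axis (not along the pixel's ray), 0 where there is no reading.
- vision.calibration(name): a dict with "fx", "fy", "cx", "cy" (pixels), "R" (3x3) and "t" (3): a world point X has camera coordinates R X + t. Camera axes: x right, y down, z forward; pixel columns grow to the right and rows downward; lengths in m; the calibration is good to about 2 mm. A picture is of the moment at which its call begins: read the wrist's pose just before it. calibration takes no time and is no camera call; for the wrist camera it gives the pose at the moment of the call.
A pose or a line that the arm cannot do raises env.Unreachable and nothing moves.
- env.job_done(): hands the job in; it is judged then, once.
The state is a dict: "t": time; "qpos": joint angles; "joint_velocities": joint speeds; "tau": joint torques, N m; "tcp_pos": TCP position; "ee_rot": TCP orientation; "ft_force": force on the tool from outside, world axes, zero at the start; "torque": the same for the moment, N m; "grip_width": opening from 0.0 (shut) to 1.0 (fully open); "grip_force": force on a finger pad.
Only numpy, scipy, OpenCV 4.12 (cv2) and the standard library are available. Lean on these libraries where they do the work, as an engineer would, in place of code of your own. Each camera call takes 0.05 s, during which the arm holds its last target. There are 200 camera calls.

TASK

Squeeze the sprung trigger on the coffee grinder's side grip fully home and let it spring back, to knock out the old grounds. Then drop the bayonet lid into the grinder's mouth until its rim is flush on the collar, twist it clockwise halfway to the lock, to the single half-way mark (about 30 degrees), and never on into the lock click. Finish while still gripping the lid and holding it there against its spring, with the router, mug and jar left where they stand.

Things in the scene. Friction and masses are not known exactly. Their poses are not given: they have to be found in the camera images.
- grinder: Fixed electric coffee grinder: white round body 104 mm across (120 mm at the foot), flat collar top 110 mm above the table. Origin: centre of its underside, z up. Black spout block on its -x side, out to radius 71 mm, 67 mm high. Its side grip and trigger reach out along its +y.
- seat (a point): Where the lid's origin lies when fully in, rim on the collar: on the grinder's axis, 94 mm above the table; axes as the grinder's. Mouth: 64 mm round hole in an 8 mm thick steel ledge with two slots 18 mm wide out to radius 40 mm at +x and -x. The lid enters only with its bar along this x axis (either way round). Under the ledge the lugs turn clockwise, at most 60 degrees.
- half_mark (a point): The half-way mark: a single raised black bar on the collar's top (radius 45 to 52 mm), 30 degrees (0.52 rad) clockwise, seen from above, of the grinder's +x slot; this point is at radius 48.5 mm, 110 mm above the table. The same again at the other slot. Each slot has a dot, the lock (60 degrees) a double bar. The lid's bar points at the mark when half way.
- pinch (a point): Where to squeeze: 112 mm from the grinder's axis along its +y, 80 mm above the table, 5.5 mm to the -x side of the grip's middle; axes as the grinder's. The fixed black grip, 18 mm wide, 20 mm high, runs along y, 60 to 152 mm from the axis; the trigger is on its -x side, same height. This point is midway between their outer faces when squeezed shut, then 29 mm apart along x.
- trigger (a joint): Flat steel lever 8 mm thick, 18 mm high, 88 mm long, hinged on an upright pin by the grinder's body, swinging level like a brake lever. 0 rad released: at the pinch point its outer face is 27 mm to the -x side of that point (the grip's far face 14.5 mm to the +x side). 0.24 rad fully home, parallel to the grip. Sprung: 5 N at the pinch point to start, 10 N at the end; returns by itself.
- lid: Loose bayonet lid, about 160 g, upright on the table. Origin: centre of underside, z up. Plug radius 30 mm, 16 mm high; grey rim radius 44 mm, 16 to 24 mm high; black bar handle along x, 64 mm long, 16 mm thick, 24 to 57 mm high. At the plug's foot two steel lugs, 12 mm wide, 6 mm high, reach to radius 37 mm at +x and -x, under the bar's ends. A half turn of it makes no difference.
- drive (a joint): Sprung ring in the groove, pushed round by the lid's lugs: 0 rad at rest. It lags the lid's clockwise turn by about 0.1 rad of play (up to 0.2), so half way is about 0.42 rad. Above 0.78 rad the lid clicks into its lock; stop at 0.95 rad. Its spring turns the lid back with 0.06 to 0.19 N m when let go.
- router: Bystander: loose white upright router, 24 mm by 120 mm (its y), 120 mm high, on a 60 mm by 80 mm foot. Origin: centre of its underside.
- mug: Bystander: loose white mug, radius 40 mm, 90 mm high, handle at its +y. Origin: centre of its underside.
- jar: Bystander: loose jar with a steel cap, radius 36 mm, 110 mm high. Origin: centre of its underside.

How it is judged:
On the way, in this order (a step that is already met when the one before it is completed fails the run):
1. the trigger is squeezed home (value of joint trigger above 0.19 rad), for 0.1 s.
2. the trigger has sprung back (value of joint trigger below 0.05 rad), for 0.1 s.
3. the lid is fully in the mouth, its lugs in the slots (horizontal distance between lid and seat below 0.004 m and z of lid in the frame of seat between -0.004 and 0.004 m and angle between lid's own z axis and vertical below 0.09 rad and angle between the x axis of lid and the x axis of grinder, either way round below 0.25 rad), for 0.1 s.
4. the lid is twisted clockwise to about half way (horizontal distance between lid and seat below 0.004 m and z of lid in the frame of seat between -0.004 and 0.004 m and angle between lid's own z axis and vertical below 0.09 rad and angle between the x axis of lid and the x axis of grinder, either way round between 0.33 and 0.72 rad and value of joint drive between 0.2 and 0.68 rad), for 0.3 s.
At the end, for the whole second after the job is handed in: The lid is flush in the grinder's mouth (within 4 mm), turned clockwise 19 to 41 degrees from the slots with the sprung ring between 0.2 and 0.68 rad, still and gripped by the fingers (over 3 N); the trigger is released (under 0.05 rad); router, mug and jar are within 20 mm of their starts (all of step 4 and contact force between the fingers and lid above 3 N and value of joint trigger below 0.05 rad and angular speed of lid below 0.15 rad/s and distance of each of router, mug, jar from where it was at the start of the episode below 0.02 m); the arm keeps its last pose, push and grip.
It fails at once if the lid is turned on into the lock click (value of joint drive above 0.78 rad).
It fails at once if the router is pushed away or tipped (distance of router from where it was at the start of the episode above 0.03 m or angle between router's own z axis and vertical above 0.3 rad).
It fails at once if the mug is pushed away or tipped (distance of mug from where it was at the start of the episode above 0.03 m or angle between mug's own z axis and vertical above 0.3 rad).
It fails at once if the jar is pushed away or tipped (distance of jar from where it was at the start of the episode above 0.03 m or angle between jar's own z axis and vertical above 0.3 rad).
It also fails if it takes over 61 s, if anything falls off the work surface, if the arm or the gripper's body presses on something with over 40 N, if the wrist force passes 120 N, or if a joint passes its speed limit or range.

## Working session

There is one attempt and no reset: what is moved stays moved. The work goes in short steps, each a Python script; the robot and the scene stay as the last script left them, time stands still between calls to the robot, and variables do not carry over. Pictures are saved under pics/ and viewed, at most 10 in all, crops included, and the job is handed in when it is done.

```bash
mkdir -p pics; ls; python3 - <<'E'
from plant import env, vision
import cv2,numpy as np
for n in ("top","side"):
    p,d=vision.read_camera(n); c=vision.calibration(n)
    np.savez(f"{n}0.npz",p=p,d=d,**c)
    cv2.imwrite(f"pics/{n}0.png",p[:,:,::-1])
    R=np.array(c["R"]);print(n,c["fx"],c["cx"],c["cy"],R.round(3).tolist(),(-R.T@c["t"]).round(3),d.min(),d.max())
o=env.get_obs();print({k:np.round(v,3).tolist() for k,v in o.items()},env.grip_depth)
E
```

```text
pics
top 475.08822679218946 312.6763213097169 239.09742964568798 [[-0.028, -1.0, -0.003], [-0.986, 0.028, -0.162], [0.162, -0.001, -0.987]] [0.477 0.031 0.944] 0.0 1.889746
side 571.6449901171318 323.7696534162627 240.568526582904 [[0.812, -0.584, 0.004], [-0.422, -0.592, -0.687], [0.403, 0.556, -0.727]] [ 0.211 -0.553  0.861] 0.0 3.043423
{'t': 0.1, 'qpos': [1.162, 0.6, -0.003, 1.6, 0.002, 0.943, -0.08], 'joint_velocities': [0.002, -0.001, 0.002, -0.003, 0.001, 0.001, 0.001], 'tau': [0.004, -77.799, 1.57, -25.862, 0.013, 0.005, 0.0], 'tcp_pos': [0.236, -0.685, 0.231], 'ee_rot': [-3.097, -0.519, 0.001], 'ft_force': [-0.942, -0.567, 0.125], 'torque': [0.049, -0.001, 0.026], 'grip_force': 0.0, 'grip_width': 1.005} 0.0187
```

View pics/top0.png

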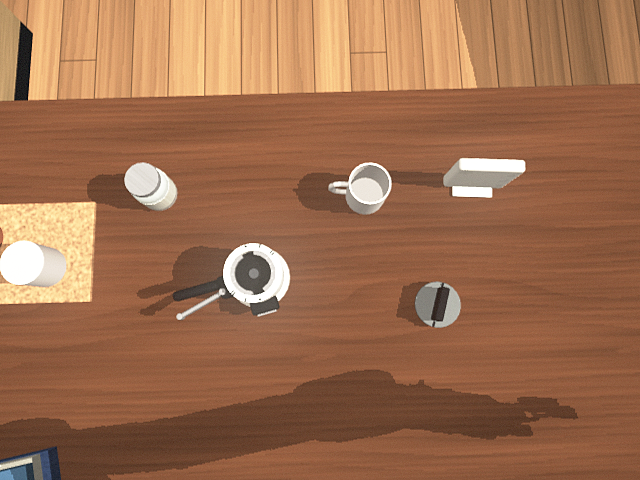

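View pics/side0.png

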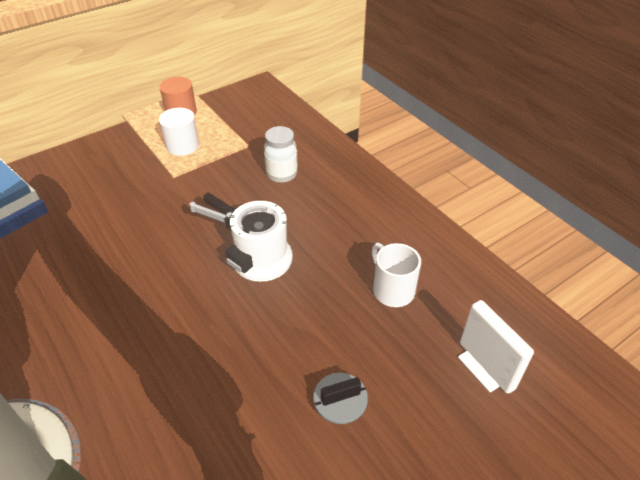

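Top view: the grinder is at about (257,273), with its grip running left to (175,295), the trigger to (180,317) and the spout at (264,306). The lid is at (439,304) with its bar nearly along the image column. The mug is at (368,187), the jar at (150,187) and the router at (485,175).

```bash
cat > h.py <<'E'
import numpy as np, cv2
from plant import env, vision
from scipy.spatial.transform import Rotation as Ro
def ray(c,u,v,z):
    "pixels onto plane at height z"
    R=np.array(c["R"]);C=-R.T@np.array(c["t"])
    d=np.stack([(np.asarray(u,float)-c["cx"])/c["fx"],(np.asarray(v,float)-c["cy"])/c["fy"],np.ones(np.shape(u))],-1)@R
    return C+d*((z-C[2])/d[...,2])[...,None]
def cloud(c,d):
    R=np.array(c["R"]);v,u=np.mgrid[:480,:640]
    P=np.stack([(u-c["cx"])/c["fx"]*d,(v-c["cy"])/c["fy"]*d,d],-1)-np.array(c["t"])
    P=P@R; P[d==0]=np.nan; return P
def circ(P):
    A=np.c_[2*P[:,:2],np.ones(len(P))];s=np.linalg.lstsq(A,(P[:,:2]**2).sum(1),rcond=None)[0]
    return s[0],s[1],np.sqrt(s[2]+s[0]**2+s[1]**2)
def rimfit(c,m,z):
    "outer contour of mask, convex hull, on plane z -> circle"
    k=max(cv2.findContours(m.astype(np.uint8),cv2.RETR_EXTERNAL,cv2.CHAIN_APPROX_NONE)[0],key=len)[:,0]
    P=ray(c,k[:,0],k[:,1],z)
    s=circ(P)
    for _ in range(4):
        r=abs(np.hypot(P[:,0]-s[0],P[:,1]-s[1])-s[2]);s=circ(P[r<=max(np.percentile(r,80),5e-4)])
    return np.array(s)
def rect(P):
    (c,(w,h),a)=cv2.minAreaRect((P[:,:2]*1000).astype(np.float32)); 
    if w<h: w,h,a=h,w,a+90
    return np.array(c)/1000,w,h,a
def down(phi): # tool down, tool y (closing line) at world angle phi
    y=np.array([np.cos(phi),np.sin(phi),0]);z=np.array([0,0,-1.]);return Ro.from_matrix(np.c_[np.cross(y,z),y,z]).as_rotvec()
E
python3 - <<'E'
from h import *
for n in("top","side"):
    D=np.load(n+"0.npz");c=D;p=D["p"].astype(int);P=cloud(c,D["d"]);z=P[...,2];s=p.sum(2)
    v,u=np.mgrid[:480,:640]
    box=lambda a,b,e,f:(u>a)&(u<b)&(v>e)&(v<f)
    G=box(160,300,230,325) if n=="top" else box(180,300,185,280)
    L=box(405,470,270,340) if n=="top" else box(300,380,365,430)
    col=G&(abs(z-.11)<.006); print(n,"collar n",col.sum(),np.nanmedian(z[col]),rimfit(c,col,.11))
    rim=L&(z>.012); print("lid rim",rim.sum(),np.nanmedian(z[L&(z>.012)&(z<.04)]),rimfit(c,rim,.02))
    bar=L&(z>.045); print("bar",bar.sum(),np.nanmax(z[bar]),rect(ray(c,u[bar],v[bar],.057)))
    b2=L&(s<110)&(z>.04);print("bar dark",b2.sum(),rect(ray(c,u[b2],v[b2],.057)))
    # grip / trigger
    s0=rimfit(c,col,.11); rr=np.hypot(P[...,0]-s0[0],P[...,1]-s0[1])
    g=G&(z>.075)&(rr>.075)&(rr<.2)&(s<200)&(P[...,1]>s0[1]);q=ray(c,u[g],v[g],.09);print("grip",g.sum(),np.nanmax(z[g]),rect(q))
    t=G&(z>.065)&(rr>.075)&(rr<.2)&(s>300)&(P[...,1]>s0[1]);q=ray(c,u[t],v[t],.089);print("trig",t.sum(),rect(q))
    if n=="top":
        for nm,B in(("jar",box(110,190,150,220)),("mug",box(320,400,150,220)),("router",box(430,530,150,200))):
            m=B&(z>.03);print(nm,np.nanmax(z[m]),np.nanpercentile(P[m],[3,97],axis=0)[:,:2].round(3).tolist())
E
```

```text
top collar n 1613 0.10973387328771016 [0.55703843 0.13802475 0.05137448]
lid rim 1661 0.024037908845628092 [ 0.49460068 -0.2062072   0.04322149]
bar 339 0.062119673593127304 (array([ 0.49465411, -0.20392616]), 63.88304901123047, 18.416135787963867, 163.34652709960938)
bar dark 25 (array([ 0.49380972, -0.20293552]), 59.34644317626953, 17.844051361083984, 163.5374984741211)
grip 284 0.09387016868940025 (array([0.52830524, 0.24596054]), 75.67192077636719, 18.086164474487305, 104.47626399993896)
trig 254 (array([0.49959961, 0.23925117]), 82.30352783203125, 12.95720100402832, 116.50984764099121)
jar 0.11392338222048352 [[0.699, 0.304], [0.759, 0.364]]
mug 0.09428467176794227 [[0.68, -0.114], [0.755, -0.011]]
router 0.12536416768829023 [[0.725, -0.35], [0.749, -0.238]]
side collar n 1175 0.10879209609059785 [0.5572886  0.13527047 0.05231267]
lid rim 2209 0.023189580647397554 [ 0.49646324 -0.20666426  0.04387422]
bar 481 0.06008488775678679 (array([ 0.49384149, -0.21007828]), 65.06438446044922, 21.024221420288086, 163.5130386352539)
bar dark 1 (array([ 0.4635105 , -0.20305757]), 0.0, 0.0, 0.0)
grip 143 0.09202638550444646 (array([0.52374121, 0.2417395 ]), 68.53910827636719, 21.22449493408203, 104.16905689239502)
trig 297 (array([0.49918881, 0.23282661]), 88.43431854248047, 27.07322883605957, 122.46124649047852)
```

```bash
python3 - <<'E'
from h import *
o=env.get_obs();M=Ro.from_rotvec(o["ee_rot"]).as_matrix();print("tool y ang",np.degrees(np.arctan2(M[1,1],M[0,1])))
for nm,p in (("pinch",(.5238,.2441,.061)),("lid",(.495,-.206,.03)),("seat",(.557,.137,.12)),("view",(.50,.13,.33))):
  for a in (14.4,73.4,104.4,74.4,-75.6,-106.6,-105.6,194.4):
    q=env.ik(p,down(np.radians(a)));print(nm,a,None if q is None else np.round(q,2)[[0,4,6]])
env.move_pose((.50,.16,.33),down(np.radians(14.4)))
c=vision.calibration("wrist");p,d=vision.read_camera("wrist");np.savez("w1.npz",p=p,d=d,**c);cv2.imwrite("pics/w1.png",p[:,:,::-1])
R=np.array(c["R"]);print(env.get_obs()["t"],(-R.T@c["t"]).round(3),R.round(2).tolist(),c["fx"])
E
```

```text
tool y ang -70.98695065309535
pinch 14.4 [-0.24  0.59 -0.86]
pinch 73.4 [-0.1   0.79 -0.02]
pinch 104.4 [-0.09  0.81  0.5 ]
pinch 74.4 [-0.1   0.79 -0.  ]
pinch -75.6 [-0.58 -0.1  -1.76]
pinch -106.6 [-0.68 -0.33 -2.06]
pinch -105.6 [-0.68 -0.33 -2.05]
pinch 194.4 [0.14 1.1  1.81]
lid 14.4 [0.46 0.5  0.04]
lid 73.4 [0.57 0.74 0.84]
lid 104.4 [0.63 0.83 1.29]
lid 74.4 [0.58 0.74 0.85]
lid -75.6 [ 0.28 -0.02 -1.01]
lid -106.6 [ 0.23 -0.2  -1.37]
lid -105.6 [ 0.23 -0.2  -1.36]
lid 194.4 [ 0.11 -0.6  -2.  ]
seat 14.4 [-0.06  0.41 -0.5 ]
seat 73.4 [0.09 0.61 0.33]
seat 104.4 [0.17 0.72 0.77]
seat 74.4 [0.1  0.62 0.34]
seat -75.6 [-0.31  0.05 -1.71]
seat -106.6 [-0.41 -0.1  -2.1 ]
seat -105.6 [-0.4  -0.1  -2.08]
seat 194.4 [-0.9  -0.92 -2.29]
view 14.4 [ 0.22  0.26 -0.4 ]
view 73.4 [0.43 0.42 0.45]
view 104.4 [0.51 0.5  0.89]
view 74.4 [0.44 0.42 0.47]
view -75.6 [ 0.06  0.17 -1.88]
view -106.6 [-0.04  0.12 -2.36]
view -105.6 [-0.04  0.12 -2.35]
view 194.4 [0.43 0.42 2.57]
3.2667 [0.481 0.234 0.473] [[0.97, 0.25, -0.0], [0.24, -0.93, 0.3], [0.07, -0.29, -0.95]] 405.3591718363164
```

View pics/w1.png

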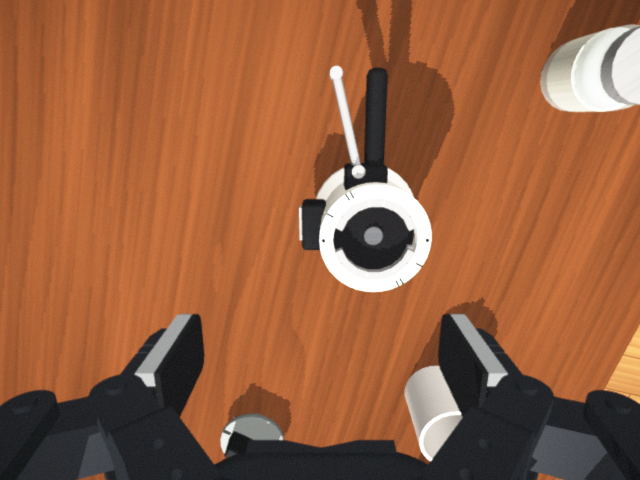

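The wrist view shows the grinder's collar centred at (375,237). The slot dots are at about (324,240) and (428,240), the grip tip is at (377,72) and the trigger tip at (337,72).

```bash
python3 - <<'E'
from h import *
D=np.load("w1.npz");p=D["p"].astype(int);P=cloud(D,D["d"]);z=P[...,2];s=p.sum(2);v,u=np.mgrid[:480,:640]
G=(u>290)&(u<450)&(v>60)&(v<300)
# white collar face, contour
col=G&(s>600)&(abs(z-.11)<.007);print("col z",np.nanmedian(z[col]));c0=rimfit(D,col,.11);print(c0)
Q=ray(D,u,v,.11);r=np.hypot(Q[...,0]-c0[0],Q[...,1]-c0[1])
dk=(r>.040)&(r<.0505)&(s<520)&G
n,lab,st,ce=cv2.connectedComponentsWithStats(dk.astype(np.uint8),connectivity=8)
for i in range(1,n):
    if st[i,4]>=2:
        w=ray(D,ce[i,0],ce[i,1],.11);print(ce[i].round(1),st[i,4],np.degrees(np.arctan2(w[1]-c0[1],w[0]-c0[0])).round(1),np.hypot(w[0]-c0[0],w[1]-c0[1]).round(4))
g=G&(s<150)&(v<160)&(u>355)&(z>.07);q=ray(D,u[g],v[g],.09);C,w,h,a=rect(q);print("grip",C,w,h,a)
# hole
h=(r<.045)&(s<350)
print("hole",rimfit(D,h&(r<.036),.11))
yh=np.array([-np.sin(np.radians(a-90)),np.cos(np.radians(a-90))]);xh=np.array([yh[1],-yh[0]])
print("grip centre in grinder frame",(C-c0[:2])@xh,(C-c0[:2])@yh)
t=G&(s>450)&(v<155)&(u<365)&(z>.06);q=ray(D,u[t],v[t],.089);C,w,h,a=rect(q);print("trig",C,w,h,a,(C-c0[:2])@xh,(C-c0[:2])@yh)
E
```

```text
col z 0.11075013718563842
[0.55721146 0.13848473 0.05184933]
[351.8 195. ] 5 132.1 0.0475
[347.  196.5] 4 137.4 0.0485
[330.  215.2] 5 165.3 0.0478
[323.2 240.2] 6 -164.7 0.0481
[426.8 239.8] 6 13.7 0.0491
[417.5 264. ] 2 -16.1 0.0488
[396.3 282. ] 3 -47.8 0.0489
grip [0.52851349 0.24591669] 78.30683135986328 18.44419288635254 104.43314552307129
hole [0.5576535  0.13863759 0.03074789]
grip centre in grinder frame -0.0010148028261602118 0.11119428881906006
trig [0.4997262  0.24153267] 79.08903503417969 11.977012634277344 116.44497680664062 -0.029986260593632057 0.11412387181326084
```

```bash
cat >> h.py <<'E'
C0=np.array([.5573,.1385]);YAW=np.radians(14.5)
XH=np.array([np.cos(YAW),np.sin(YAW)]);YH=np.array([-XH[1],XH[0]])
def st(): 
    o=env.get_obs();print({k:np.round(o[k],3).tolist() for k in("t","tcp_pos","ft_force","torque","grip_width","grip_force")});return o
E
python3 - <<'E'
from h import *
p=C0+.112*YH-.006*XH
env.move_pose((*p,.16),down(YAW))
print(env.move_straight((*p,.058),vel=.12,f_stop=8));st()
env.set_gripper(0.,30);env.wait(.3);st()
pc,d=vision.read_camera("wrist");cv2.imwrite("pics/sq.png",pc[:,:,::-1])
E
```

```text
False
{'t': 5.058, 'tcp_pos': [0.524, 0.246, 0.059], 'ft_force': [0.381, 0.627, 0.776], 'torque': [0.021, 0.023, 0.041], 'grip_width': 1.001, 'grip_force': 0.0}
{'t': 5.917, 'tcp_pos': [0.525, 0.246, 0.059], 'ft_force': [3.074, 0.028, 7.108], 'torque': [-0.089, -0.566, -0.094], 'grip_width': 0.333, 'grip_force': 38.421}
```

View pics/sq.png

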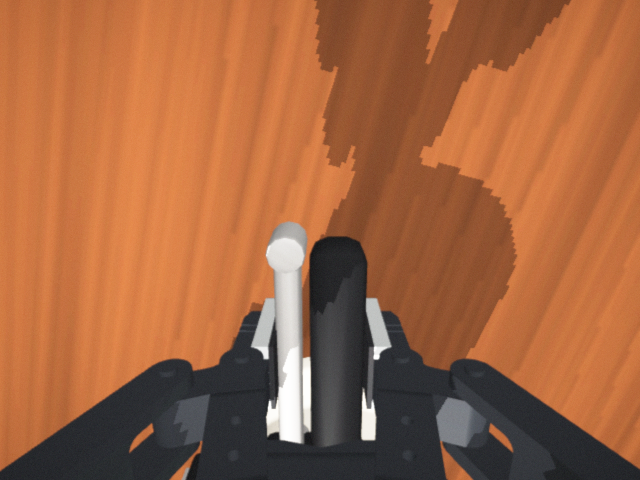

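The squeeze is home: both bars are parallel between the pads at (290,340) and (338,340), and the opening is 28 mm. I'll release it and look at the lid.

```bash
python3 - <<'E'
from h import *
env.set_gripper(1.);env.wait(.3)
p=C0+.112*YH-.006*XH
env.move_straight((*p,.2),vel=.25)
pc,d=vision.read_camera("top");cv2.imwrite("pics/t2.png",pc[:,:,::-1])
a=np.radians(73.5);tx=np.array([np.cos(a+np.pi/2),np.sin(a+np.pi/2)])
env.move_pose((*(np.array([.4955,-.2065])+.03*tx),.27),down(a));env.wait(.2)
c=vision.calibration("wrist");pc,d=vision.read_camera("wrist");np.savez("w2.npz",p=pc,d=d,**c);cv2.imwrite("pics/w2.png",pc[:,:,::-1])
st();print(env.get_obs()["qpos"].round(2) if hasattr(env.get_obs()["qpos"],"round") else env.get_obs()["qpos"])
D=c;p=pc.astype(int);P=cloud(D,d);z=P[...,2];s=p.sum(2);v,u=np.mgrid[:480,:640]
L=(np.hypot(P[...,0]-.4955,P[...,1]+.2065)<.06)&(v<330)
rim=L&(z>.012);print("rim",rim.sum(),np.nanmedian(z[rim]),rimfit(D,rim,.024))
b=L&(z>.050);q=rect(ray(D,u[b],v[b],.057));print("bar",b.sum(),q,np.c_[u[b],v[b]].mean(0))
E
```

```text
{'t': 9.533, 'tcp_pos': [0.467, -0.197, 0.27], 'ft_force': [1.605, -0.085, 0.082], 'torque': [0.024, 0.037, 0.016], 'grip_width': 1.0, 'grip_force': 0.0}
[ 1.1   0.5  -1.15  2.    0.55  0.99  0.96]
rim 6257 0.025055677478524708 [ 0.49444955 -0.20610036  0.04333926]
bar 1565 (array([ 0.52415039, -0.21800465]), 269.46466064453125, 128.3169403076172, 73.54683685302734) [309.39552716 255.57507987]
```

View pics/w2.png

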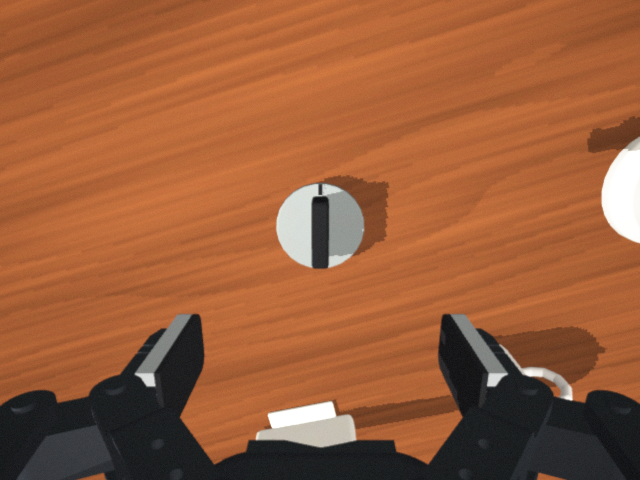

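The lid's rim is centred at about (320,226) and its bar runs straight up the column from (320,196) to (320,268). The bar is square to the fingers. I'll refine this with a colour mask from the same picture and check that the trigger has returned.

```bash
python3 - <<'E'
from h import *
D=np.load("w2.npz");pc=D["p"];v,u=np.mgrid[:480,:640];B=(u>265)&(u<375)&(v>170)&(v<282)
hsv=cv2.cvtColor(pc,cv2.COLOR_RGB2HSV);s=pc.astype(int).sum(2)
rim=B&((hsv[...,1]<60)&(s>200)|(s<130)&(np.hypot(u-320,v-226)<44))
print(rimfit(D,rim,.024))
b=B&(s<130)&(v>192)&(abs(u-320)<14);k=(u[b].min(),u[b].max(),v[b].min(),v[b].max());print(k,rect(ray(D,u[b],v[b],.057)))
im=cv2.imread("pics/t2.png");cv2.imwrite("pics/t2c.png",cv2.resize(im[220:340,140:310],None,fx=3,fy=3))
t=im.astype(int);print("ok")
E
```

```text
[ 0.49392407 -0.20549651  0.04051228]
(np.int64(313), np.int64(327), np.int64(197), np.int64(266)) (array([ 0.49164349, -0.20453931]), 65.60041046142578, 12.527944564819336, 163.79033660888672)
ok
```

View pics/t2c.png

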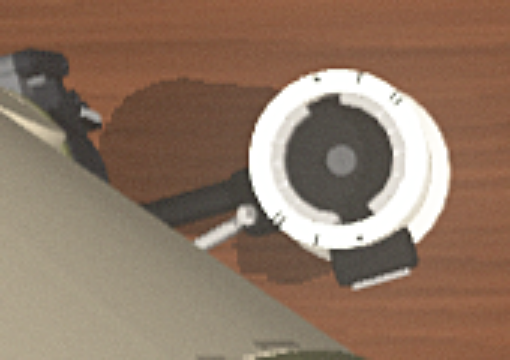

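The trigger has sprung back to its released angle, at (225,235) in the crop. I'll grasp the lid, carry it over the mouth and take a look before lowering.

```bash
python3 - <<'E'
from h import *
a=np.radians(73.5);l=(.4944,-.2061)
env.move_straight((*l,.10),vel=.25,ori=down(a))
print(env.move_straight((*l,.028),vel=.1,f_stop=8));st()
env.set_gripper(0.,70);env.wait(.1);st()
env.move_straight((*l,.20),vel=.2);st()
env.move_pose((*C0,.20),down(YAW+np.pi/2));env.wait(.2);st()
for n in("top","side"):
    c=vision.calibration(n);pc,d=vision.read_camera(n);np.savez(n+"3.npz",p=pc,d=d,**c);cv2.imwrite(f"pics/{n}3.png",pc[:,:,::-1])
E
python3 -c "
import cv2,numpy as np
a=cv2.resize(cv2.imread('pics/side3.png')[120:300,170:350],(540,540));cv2.imwrite('pics/s3c.png',a)"
```

```text
False
{'t': 11.242, 'tcp_pos': [0.495, -0.206, 0.029], 'ft_force': [-0.058, -0.054, -0.216], 'torque': [0.025, -0.003, -0.024], 'grip_width': 1.001, 'grip_force': 0.0}
{'t': 11.983, 'tcp_pos': [0.495, -0.206, 0.028], 'ft_force': [-0.926, -0.042, 5.096], 'torque': [-0.045, 0.224, 0.033], 'grip_width': 0.174, 'grip_force': 69.176}
{'t': 12.992, 'tcp_pos': [0.494, -0.206, 0.199], 'ft_force': [-0.027, -0.408, -2.863], 'torque': [0.019, 0.05, -0.026], 'grip_width': 0.176, 'grip_force': 68.515}
{'t': 14.508, 'tcp_pos': [0.558, 0.137, 0.2], 'ft_force': [-0.196, -0.024, -1.074], 'torque': [0.008, 0.006, 0.062], 'grip_width': 0.174, 'grip_force': 68.364}
```

View pics/s3c.png

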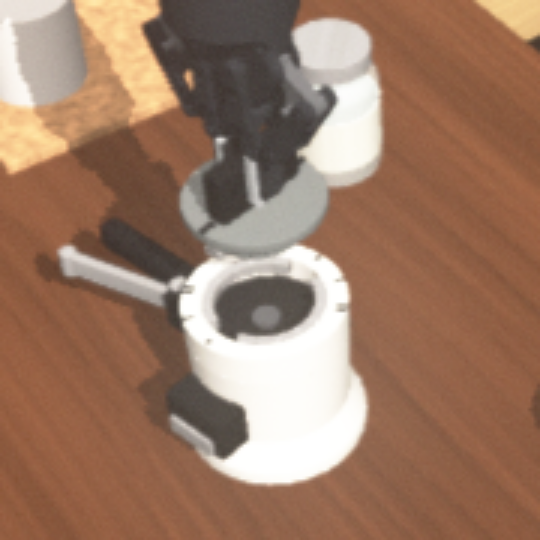

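```bash
cat > ins.py <<'E'
from h import *
o0=down(YAW+np.pi/2)
env.move_straight((*C0,.145),vel=.1,ori=o0);env.wait(.2);st()
hit=env.move_straight((*C0,.121),vel=.03,f_stop=10);print(hit);st()
E
python3 ins.py
```

```text
{'t': 15.508, 'tcp_pos': [0.558, 0.139, 0.146], 'ft_force': [-0.138, 0.35, -0.56], 'torque': [0.001, -0.047, 0.007], 'grip_width': 0.178, 'grip_force': 68.36}
True
{'t': 16.225, 'tcp_pos': [0.557, 0.138, 0.122], 'ft_force': [-0.35, -0.346, 6.058], 'torque': [-0.187, 0.193, -0.02], 'grip_width': 0.172, 'grip_force': 69.458}
```

```bash
python3 - <<'E'
from h import *
env.wait(.4);st()
for d in range(3,31,3):
    env.move_pose((*C0,.1215),down(YAW+np.pi/2-np.radians(d)))
    o=env.get_obs();M=Ro.from_rotvec(o["ee_rot"]).as_matrix();print(d,round(104.5-np.degrees(np.arctan2(M[1,1],M[0,1])),1),np.round(o["torque"],3),np.round(o["ft_force"],1),round(o["t"],1),np.round(o["tcp_pos"],4))
env.wait(.4);st()
for n in("top","side"):
    c=vision.calibration(n);pc,d=vision.read_camera(n);np.savez(n+"4.npz",p=pc,d=d,**c);cv2.imwrite(f"pics/{n}4.png",pc[:,:,::-1])
a=cv2.resize(cv2.imread('pics/side4.png')[160:290,180:310],(520,520),interpolation=cv2.INTER_CUBIC)
cv2.imwrite('pics/s4c.png',a)
E
```

```text
{'t': 16.625, 'tcp_pos': [0.557, 0.138, 0.122], 'ft_force': [-1.125, -1.007, 6.684], 'torque': [-0.145, 0.116, -0.03], 'grip_width': 0.176, 'grip_force': 69.467}
3 3.0 [-0.25   0.361 -0.208] [-1.6  0.9  9. ] 16.9 [0.5576 0.1391 0.1223]
6 6.0 [-0.145  0.341 -0.082] [-1.4 -1.3  9.1] 17.1 [0.5577 0.1391 0.1223]
9 9.0 [-0.235  0.302 -0.102] [-0.7 -1.3  8.3] 17.4 [0.5578 0.1391 0.1223]
12 12.0 [-0.154  0.168 -0.148] [-1.  -2.1  8.9] 17.6 [0.5578 0.139  0.1223]
15 15.0 [-0.229  0.213 -0.07 ] [-0.6 -1.8  8.2] 17.9 [0.5579 0.1389 0.1223]
18 18.0 [-0.299  0.189 -0.116] [-1.2 -0.9  9. ] 18.1 [0.5579 0.1388 0.1223]
21 21.0 [-0.348  0.219 -0.102] [-0.3 -1.8  8.9] 18.4 [0.5579 0.1388 0.1223]
24 24.0 [-0.432  0.254 -0.09 ] [-0.7 -1.9  9.2] 18.6 [0.5579 0.1387 0.1223]
27 27.0 [-0.437  0.266 -0.089] [-0.5 -2.3 10.4] 18.9 [0.5579 0.1386 0.1223]
30 30.0 [-0.559  0.214 -0.053] [-1.2 -2.5  9.8] 19.1 [0.5579 0.1385 0.1223]
{'t': 19.525, 'tcp_pos': [0.558, 0.139, 0.122], 'ft_force': [-0.676, -2.273, 10.123], 'torque': [-0.468, 0.234, -0.069], 'grip_width': 0.167, 'grip_force': 69.956}
```

View pics/s4c.png

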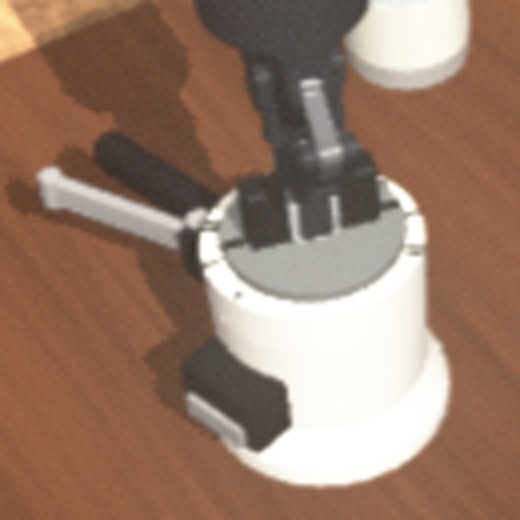

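The lid is flush. Its pointer line on the rim, at (225,246) and (395,206), aims at the single marks at (207,262) and (408,208) once the 8 mm rim height is allowed for. I'll check the angle and the bystanders numerically from the pictures already taken.

```bash
python3 - <<'E'
from h import *
c=np.load("side4.npz")
q=ray(c,180+np.array([225,395])/4,160+np.array([246,206])/4,.118);d=q[1]-q[0];print("turn",14.5-np.degrees(np.arctan2(d[1],d[0])),q.mean(0))
P=cloud(c,c["d"]);r=np.hypot(P[...,0]-C0[0],P[...,1]-C0[1]);v,u=np.mgrid[:480,:640]
s=c["p"].astype(int);m=(r<.042)&(v>160+240/4)&(P[...,2]>.1);print("lid top z",np.nanmedian(P[m][:,2]),"collar z before",.1088)
a,b=np.load("side0.npz")["p"].astype(int),s
for n,B in(("mug",(360,425,235,310)),("router",(455,535,295,400)),("jar",(262,300,125,183))):
    x=slice(B[2],B[3]),slice(B[0],B[1]);print(n,abs(a[x]-b[x]).mean().round(1))
st()
E
```

```text
turn 30.863420018197612 [0.55876817 0.13579882 0.118     ]
lid top z 0.11693373110977653 collar z before 0.1088
mug 1.6
router 1.6
jar 19.0
{'t': 19.625, 'tcp_pos': [0.558, 0.139, 0.122], 'ft_force': [-1.409, -2.383, 10.026], 'torque': [-0.513, 0.22, -0.024], 'grip_width': 0.173, 'grip_force': 69.958}
```

The turn is 31° and the rim top sits 8 mm above the collar, so the lid is flush. The mug and router haven't moved. The jar's picture difference comes from the arm in front of it, and nothing came near it. Handing in.

```bash
python3 -c "
from plant import env
print(env.job_done())"
```

```text
the job is handed in; nothing more can be done
None
```

The job is handed in, with no verdict returned: I squeezed the trigger home and it sprang back, then seated the lid flush and turned it about 30° clockwise to the half-way mark (31° measured), still gripped at about 70 N; the mug and router had not moved, and the jar was half hidden by the arm in the last picture, though nothing went near it.

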